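Load a sample jar into the sample changer and index it to the reader

ROBOT

A 7-joint arm with a two-finger parallel gripper is mounted at the origin on the work surface. World frame = base frame: x ahead of the robot, y to its left, z up, the work surface at z = 0. Lengths are in m, angles in rad, forces in N, time in s.
With the tool pointing down it reaches from about 0.4 to 0.85 m from the base axis. Payload 10.4 kg.
Tool frame: the origin (TCP) lies midway between the tips of the shut fingers; the grasp point (between the pads) lies 19 mm behind it; z points along the fingers, y is the direction in which the jaws open and shut (so a half turn about z gives the same grasp; the last joint's range is limited). The gripper opens to 85 mm and grips with 20 to 120 N. Pads are 22 mm wide; open, the fingers measure 114 mm over their backs; the gripper's body (76 mm by 85 mm) begins 54 mm behind the grasp point. The pads swing forward as they close: fully open they stand 13 mm farther back than shut.
Start: joints at [1.206, 0.332, -0.065, 1.46, 0.022, 1.35, -0.088], TCP at [0.21, -0.589, 0.211] pointing down, gripper open.
Joint ranges: [-2.6, 2.6], [-0.5, 2.12], [-1.47, 1.34], [0.16, 2.42], [-1.27, 4.41], [0.06, 2.06], [-2.6, 2.6]. Speed limits (rad/s): [2.22, 2.22, 2.79, 2.79, 3.14, 3.14, 3.14].

INTERFACE

Orientations are given as a unit quaternion [x, y, z, w].
In Python, from workcell import manip, viewer gives the robot as it stands.
- The arm moves only by the tool move_arm, never from a script. Its argument "deltas" is a list of rows, each a list of 7 numbers: the shift along the tool's x, y, z in m, then the turn, a rotation vector about the tool's x, y, z in degrees, then the opening, from -1 (shut) to 1 (fully open). In form: [[dx, dy, dz, wx, wy, wz, gripper], ...]. A call has 1 to 10 rows; each row shifts and turns the commanded pose from where the row before left it, along the tool's axes as they then stand; what a row does not reach is not made up. A row lasts 1/8 s, in which the tool goes at most 62.5 mm and 10.7 degrees, less where a joint would pass 70% of its speed; a pose out of reach is approached as far as the arm can. A call with a gripper value outside its range is refused whole. The fingers move at their own pace and stop on an object; "force" is the grip in N (left out, the last holds). Time passes only in rows, so rows that do not move let the fingers close. It gives the time, the measured TCP pose, the force and the opening at its end, in the units of the state.
- manip.get_obs(): the state, without advancing time (a new reading comes with each control period).
- viewer.camera(name): name is "scene" or "side" or "wrist"; returns (picture, depth): 480x640x3 uint8, red, green, blue; 480x640 float32, m along the optical axis (not along the pixel's ray), 0 where there is no reading.
- viewer.calibration(name): a dict with "fx", "fy", "cx", "cy" (pixels), "R" (3x3) and "t" (3): a world point X has camera coordinates R X + t; the wrist camera has in their place "T_tool_cam" (4x4, takes a point from camera to tool coordinates, whose origin is the TCP and whose axes are the flange's). Camera axes: x right, y down, z forward; pixel columns grow to the right and rows downward; lengths in m; the calibration is good to about 2 mm. A picture is of the moment at which its call begins: read the wrist's pose just before it. calibration takes no time and is no camera call.
- manip.hand_in(): hands the job in, once; it reports no verdict.
The state is a dict: "clock": time; "joint_pos": joint angles; "joint_velocities": joint speeds; "tau": joint torques, N m; "position": TCP position; "ee_rot": TCP orientation; "ft_force": force on the tool from outside, world axes, zero at the start; "torque": the same for the moment, N m; "grip_width": opening from 0.0 (shut) to 1.0 (fully open).
Only numpy, scipy, OpenCV 4.12 (cv2) and the standard library are available. Lean on these libraries where they do the work, as an engineer would, in place of code of your own. Each camera call takes 0.05 s, during which the arm holds its last target.

TASK

Take the small lidded sample jar that stands on the bench and set it down, without dropping it, upright in the empty pocket at the changer's loading lip. Let go of it, then turn the wheel one click clockwise as seen from above, so that the jar comes to rest in front of the reader. Leave the big jar and the bottle where they stand, and keep the two jars already in the wheel standing in their pockets.

Things in the scene. Friction and masses are not known exactly. Their poses are not given: they have to be found in the camera images.
- jar_center (a point): centre (35 mm above the underside) of the small lidded jar to load: upright round jar, 44 mm diameter, 70 mm tall, 0.1 kg, plain paper label, white lid; z up. The only one of its size on the bench; two like it stand in the wheel. A big jar (66 mm diameter, 70 tall) and an amber bottle (54 mm, 130 tall) stand on the bench at least 100 mm from it, centre to centre.
- pocket (a point): centre of the floor of the pocket to load; turns with the wheel. At the start it is beside the flat aluminium loading lip, on the robot's side. Six such pockets, 85 mm from the wheel's axis: rings of 58 mm inside diameter, wall 4 mm, 12 mm deep, floor 30 mm and rim 42 mm above the bench. A seated jar's centre is 35 mm above this point. x points to the wheel's axis, z up.
- handle (a point): centre of the wheel's handle, on the wheel's vertical axis, 105 mm above the bench: a black bar 60 mm long, 14 mm thick, 40 mm tall (80 to 120 mm above the bench) that turns with the wheel. x runs along the bar's length, y across its thickness, z up. At the start the bar points to the loading lip.
- wheel (a joint): angle in rad of the grey wheel (250 mm across) on its white base: 0 at the start, growing clockwise from above; one click is 1.047. Detents at 0, 1.047 and 2.094 pull it home from some 15 degrees off; passing one takes up to 0.4 N m. One click on from the lip stands the reader, a fixed white box 110 mm tall, centre 165 mm from the axis. The other two jars are on the far side.

How it is judged:
On the way, in this order (a step that is already met when the one before it is completed fails the run):
1. the small jar stands upright on the floor of the pocket at the loading lip, let go, with the wheel still at its first click (within 10 degrees) (horizontal distance between jar_center and pocket below 0.015 m and z of jar_center in the frame of pocket below 0.04 m and angle between jar_center's own z axis and vertical below 0.15 rad and contact force between jar and the fingers below 0.2 N and value of joint wheel below 0.175 rad), for 0.2 s.
2. the wheel has been turned one click clockwise (60 degrees, within 10) (value of joint wheel between 0.872 and 1.222 rad), for 0.2 s.
At the end, for the whole second after the job is handed in: The small jar stands upright (within 8 degrees) and at rest on the floor of the pocket it was loaded into (within 15 mm of its centre), and the wheel rests one click, 60 degrees (within 10), clockwise of its start, so that the jar faces the reader (all of step 2 and horizontal distance between jar_center and pocket below 0.015 m and z of jar_center in the frame of pocket below 0.04 m and angle between jar_center's own z axis and vertical below 0.15 rad and linear speed of jar below 0.02 m/s and velocity of joint wheel between -0.05 and 0.05 rad/s); the robot touches nothing.
It fails at once if the big jar or the bottle is moved more than 30 mm (distance of any of big_jar, bottle from where it was at the start of the episode above 0.03 m).
It fails at once if a jar already in the wheel is tipped by more than 25 degrees or lifted out of its pocket (angle between any of read_jar_a, read_jar_b's own z axis and vertical above 0.44 rad or height (world z) of any of read_jar_a, read_jar_b above 0.045 m).
It fails at once if the small jar is dropped (falls freely for more than about 25 mm) (contact force between jar and the fingers below 0.05 N and linear speed of jar above 0.7 m/s).
It also fails if it takes over 42 s, if anything falls off the work surface, if the arm or the gripper's body presses on something with over 40 N, if the wrist force passes 120 N, or if a joint passes its speed limit or range.

## Working session

There is one attempt and no reset: what is moved stays moved. The work goes in short steps, Python scripts to look and compute and a tool call to move; the robot and the scene stay as the last step left them, time stands still between calls to the robot, and variables do not carry over. Pictures are saved under pics/ and viewed, and the job is handed in when it is done.

Besides the shell and the picture viewer there is one more tool, called after ">>>" as name(argument=value, ...) on one line, values as JSON. move_arm: Moves the arm, as the interface text tells. Its arguments: {"type":"object","properties":{"deltas":{"type":"array"},"force":{"type":"number"}},"required":["deltas"]}

```bash
mkdir -p pics
python3 - <<'E'
from workcell import manip, viewer
import cv2,numpy as np
o=manip.get_obs()
for k in o: print(k,np.round(o[k],4))
for n in ["scene","side"]:
    p,d=viewer.camera(n); np.savez(f"pics/{n}0.npz",p=p,d=d); cv2.imwrite(f"pics/{n}0.png",p[:,:,::-1])
    c=viewer.calibration(n); print(n,{k:np.round(v,3).tolist() for k,v in c.items()})
print(viewer.calibration("wrist"))
E
```

```text
clock 0.0
joint_pos [ 1.2064  0.3329 -0.0647  1.4609  0.0216  1.3499 -0.0885]
joint_velocities [-0.0008  0.0009  0.0008  0.0018  0.0008 -0.0019  0.0016]
tau [ 0.00000e+00 -6.25438e+01  4.91000e-02 -3.91608e+01  1.61000e-02
  9.80000e-03 -0.00000e+00]
position [ 0.2093 -0.5885  0.2098]
ee_rot [ 9.854e-01  1.701e-01 -2.000e-04 -7.000e-04]
ft_force [-0.0819  0.0064  0.0882]
torque [ 0.021  -0.032  -0.0289]
grip_width 1.0018
scene {'fx': 473.537, 'fy': 473.537, 'cx': 310.775, 'cy': 232.948, 'R': [[-0.004, 1.0, -0.005], [0.537, -0.002, -0.844], [-0.844, -0.006, -0.537]], 't': [0.122, -0.193, 1.319]}
side {'fx': 464.158, 'fy': 464.158, 'cx': 326.282, 'cy': 239.709, 'R': [[-0.891, -0.455, 0.014], [-0.303, 0.57, -0.764], [0.339, -0.684, -0.646]], 't': [0.391, 0.292, 0.517]}
{'fx': 369.0315216728321, 'fy': 369.0315216728321, 'cx': 318.3084078943536, 'cy': 246.12891615789846, 'T_tool_cam': array([[-6.60665939e-05, -9.62148072e-01, -2.72527217e-01,
         6.80820883e-02],
       [ 9.99999990e-01, -2.97577268e-05, -1.37363358e-04,
        -9.35128926e-05],
       [ 1.24054100e-04, -2.72527223e-01,  9.62148064e-01,
        -1.63113381e-01],
       [ 0.00000000e+00,  0.00000000e+00,  0.00000000e+00,
         1.00000000e+00]])}
```

View pics/scene0.png

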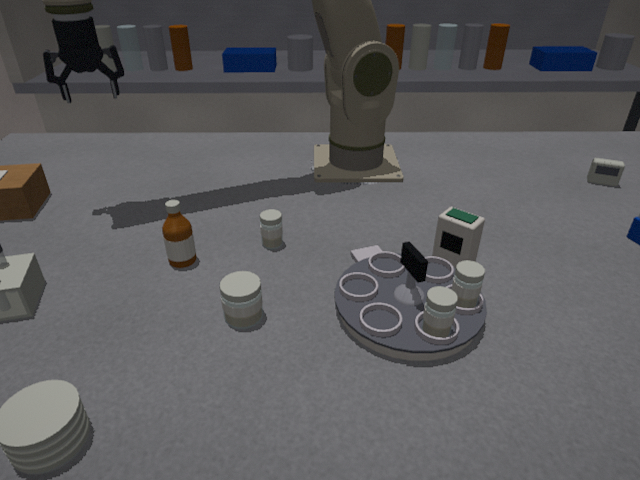

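View pics/side0.png

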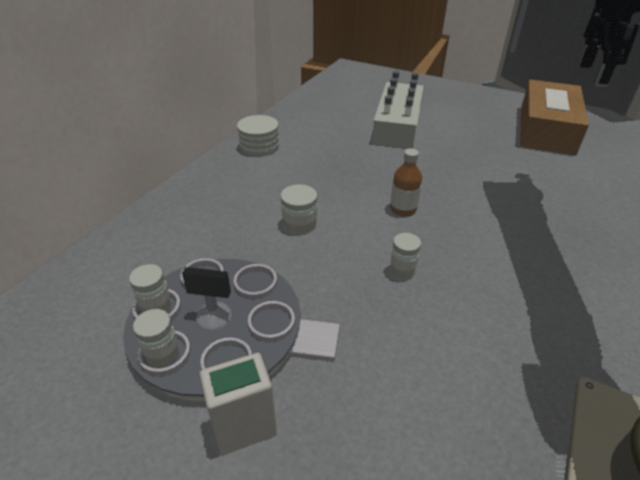

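The scene view shows the small jar at about (271,229), the lip at (368,254) with the empty pocket at (387,264) and the black handle at (413,262). The side view has the jar at (405,255), the pocket at (271,320) and the lip at (318,338).

```bash
cat > h.py <<'E'
import numpy as np,cv2
from workcell import viewer
def cloud(n,d):
    c=viewer.calibration(n);v,u=np.mgrid[:480,:640]
    P=np.stack([(u-c['cx'])/c['fx']*d,(v-c['cy'])/c['fy']*d,d],-1)
    return (P-np.array(c['t']))@np.array(c['R'])
def ray(n,u,v,z):
    c=viewer.calibration(n);R=np.array(c['R']);C=-R.T@np.array(c['t'])
    r=R.T@np.array([(u-c['cx'])/c['fx'],(v-c['cy'])/c['fy'],1]);s=(z-C[2])/r[2];return C+s*r
def proj(n,X):
    c=viewer.calibration(n);q=np.array(c['R'])@np.array(X)+np.array(c['t']);return q[0]/q[2]*c['fx']+c['cx'],q[1]/q[2]*c['fy']+c['cy']
def circ(P):
    A=np.c_[2*P[:,:2],np.ones(len(P))];s=np.linalg.lstsq(A,(P[:,:2]**2).sum(1),rcond=None)[0]
    return s[:2],np.sqrt(s[2]+s[0]**2+s[1]**2)
E
python3 - <<'E'
from h import *
boxes={"scene":{"jar":(255,205,290,255),"h":(395,238,432,285),"big":(215,270,270,330),"bot":(160,200,200,270)},"side":{"jar":(385,230,425,280),"h":(180,262,235,300),"big":(275,180,322,235),"bot":(385,145,425,220)}}
for n in ["scene","side"]:
    z=np.load(f"pics/{n}0.npz");p,d=z['p'],z['d'];W=cloud(n,d)
    for k,(a,b,c,e) in boxes[n].items():
        w=W[b:e,a:c].reshape(-1,3);col=p[b:e,a:c].reshape(-1,3).astype(int);ok=d[b:e,a:c].reshape(-1)>0
        if k=='h':
            m=ok&(col.max(1)<45)&(w[:,2]>.06)
            q=w[m];t=q[q[:,2]>q[:,2].max()-.012]
            print(n,k,m.sum(),q.min(0).round(3),q.max(0).round(3),q.mean(0).round(3),"top",t.mean(0).round(3))
        else:
            m=ok&(w[:,2]>.015);q=w[m];zt=np.percentile(q[:,2],97);t=q[abs(q[:,2]-zt)<.006]
            print(n,k,m.sum(),"ztop",zt.round(3),"top centre bbox",((t.min(0)+t.max(0))/2).round(4),"mean",t.mean(0).round(4),"ext",np.ptp(t,axis=0).round(3))
    x0,y0,x1,y1=(320,190,500,360) if n=="scene" else (110,235,350,460)
    s=4 if n=="scene" else 3
    cv2.imwrite(f"pics/{n}_crop.png",cv2.resize(p[y0:y1,x0:x1,::-1],None,fx=800/(x1-x0) if n=="scene" else 2.6,fy=800/(x1-x0)*.79 if 0 else (800/(x1-x0) if n=="scene" and (y1-y0)*800/(x1-x0)<=600 else 2.6)))
E
```

```text
scene jar 692 ztop 0.072 top centre bbox [ 0.4011 -0.2008  0.07  ] mean [ 0.4036 -0.201   0.0708] ext [0.044 0.042 0.007]
scene h 682 [0.577 0.029 0.075] [0.634 0.06  0.123] [0.611 0.043 0.106] top [0.608 0.043 0.119]
scene big 1872 ztop 0.072 top centre bbox [ 0.619  -0.2336  0.0697] mean [ 0.6215 -0.2333  0.0707] ext [0.066 0.065 0.007]
scene bot 1488 ztop 0.131 top centre bbox [ 0.462  -0.3728  0.1291] mean [ 0.464  -0.3721  0.1299] ext [0.024 0.025 0.008]
side jar 1047 ztop 0.072 top centre bbox [ 0.398  -0.2017  0.0696] mean [ 0.3973 -0.1997  0.0705] ext [0.043 0.043 0.007]
side h 1063 [0.569 0.03  0.083] [0.626 0.059 0.122] [0.596 0.047 0.107] top [0.596 0.046 0.118]
side big 1434 ztop 0.072 top centre bbox [ 0.6158 -0.2332  0.07  ] mean [ 0.6144 -0.2311  0.0707] ext [0.065 0.066 0.007]
side bot 1432 ztop 0.131 top centre bbox [ 0.4585 -0.3728  0.1291] mean [ 0.4572 -0.3704  0.13  ] ext [0.025 0.025 0.008]
```

Run:
```python
from h import *
ax=np.array([.601,.045])
for n in ["scene","side"]:
    z=np.load(f"pics/{n}0.npz");p,d=z['p'],z['d'];W=cloud(n,d)
    r=np.hypot(W[...,0]-ax[0],W[...,1]-ax[1])
    m=(d>0)&(r<.16)&(abs(W[...,2]-.042)<.003)&(p.max(2)>110)
    m=(d>0)&(r<.13)&(abs(W[...,2]-.042)<.004)
    nn,lab,st,ce=cv2.connectedComponentsWithStats(m.astype(np.uint8))
    for i in range(1,nn):
        if st[i,4]<60: continue
        q=W[lab==i];c,R=circ(q);rel=c-ax
        print(n,i,st[i,:5],"circ",c.round(4),R.round(4),"r",np.hypot(*rel).round(4),"ang",np.degrees(np.arctan2(rel[1],rel[0])).round(1))
    # disk outer edge
    m=(d>0)&(r<.14)&(r>.1)&(abs(W[...,2]-.025)<.012)
    print("floor zs",np.percentile(W[(d>0)&(r<.12)][:,2],[5,20,50,80]).round(4))
    q=W[(d>0)&(r<.15)&(W[...,2]>.02)&(W[...,2]<.036)];
    h=cv2.convexHull(q[:,:2].astype(np.float32))[:,0];print("disk hull circ",*circ(h))
    # handle axis line
    b=(d>0)&(r<.045)&(W[...,2]>.085)&(p.max(2)<45);q=W[b]
    e=q[:,:2]-q[:,:2].mean(0);U,S,V=np.linalg.svd(e,full_matrices=False);print("bar dir deg",np.degrees(np.arctan2(V[0,1],V[0,0])),"mid",((q.min(0)+q.max(0))/2).round(4))
```

```text
scene 1 [368 251  36  24 258] circ [0.5224 0.0159] 0.031 r 0.0838 ang -159.7
scene 2 [425 256  29  25 210] circ [0.5386 0.0994] 0.0308 r 0.0828 ang 138.9
scene 3 [339 272  39  27 322] circ [ 0.5868 -0.0398] 0.0309 r 0.086 ang -99.5
scene 5 [395 284  28  18 242] circ [0.6025 0.0434] 0.0179 r 0.0022 ang -45.4
scene 7 [455 293  28  19 206] circ [0.6277 0.1325] 0.0208 r 0.0915 ang 73.0
scene 8 [359 302  43  32 386] circ [ 0.6668 -0.0121] 0.0308 r 0.0872 ang -41.0
scene 9 [414 310  45  32 390] circ [0.6821 0.0716] 0.0294 r 0.0854 ang 18.1
floor zs [0.0078 0.0305 0.0333 0.0699]
disk hull circ [0.59645287 0.04761913] 0.12867426763362305
bar dir deg 22.897698757938137 mid [0.6058 0.0442 0.1039]
side 1 [181 258  43  15 159] circ [ 0.6639 -0.0123] 0.0304 r 0.0851 ang -42.3
side 2 [234 264  43  33 387] circ [ 0.5831 -0.0395] 0.0307 r 0.0864 ang -101.9
side 4 [168 289  13  29 129] circ [0.6779 0.0701] 0.0292 r 0.0809 ang 18.0
side 8 [248 301  47  39 458] circ [0.5191 0.016 ] 0.0309 r 0.0869 ang -160.5
side 9 [197 302  34  26 367] circ [0.5994 0.0436] 0.0183 r 0.0021 ang -139.6
side 11 [138 331  52  43 532] circ [0.6158 0.1266] 0.0289 r 0.0829 ang 79.7
side 12 [201 338  51  32 294] circ [0.5355 0.0991] 0.0304 r 0.085 ang 140.4
floor zs [0.0294 0.0307 0.0325 0.0764]
disk hull circ [0.59973389 0.04323136] 0.12460520579433869
bar dir deg -160.46061559105732 mid [0.5974 0.0447 0.1037]
```

View pics/side_crop.png

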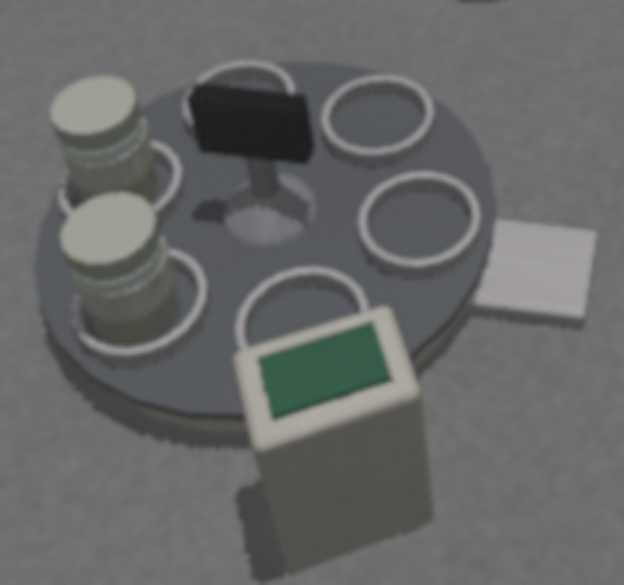

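Jar at about (0.3995, -0.201), wheel axis (0.601, 0.0435), pocket (0.521, 0.016), bar direction 19.5°. The tool yaw of 19.6° already suits both grasps.

>>> move_arm(deltas=[[0.031,-0.03,0,0,0,0,1],[0.031,-0.03,0,0,0,0,1],[0.031,-0.03,0,0,0,0,1],[0.031,-0.03,0,0,0,0,1],[0.031,-0.03,0,0,0,0,1],[0.031,-0.03,0,0,0,0,1],[0.031,-0.03,0,0,0,0,1],[0.031,-0.03,0,0,0,0,1],[0.031,-0.03,0,0,0,0,1],[0.031,-0.031,0,0,0,0,1]], force=40)

```text
clock: 1.35
position: [0.4009, -0.2, 0.2105]
ee_rot: [0.985, 0.17, -0.0, 0.0]
ft_force: [0.9, -0.7, 0.5]
grip_width: 1.0
```

>>> move_arm(deltas=[[0,0,0.03,0,0,0,1],[0,0,0.03,0,0,0,1],[0,0,0,0,0,0,1],[0,0,0,0,0,0,1]])

```text
clock: 1.85
position: [0.4011, -0.2016, 0.1516]
ee_rot: [0.985, 0.17, 0.0, 0.0]
ft_force: [0.2, -0.1, 1.1]
grip_width: 1.001
```

```bash
cat >> h.py <<'E'
from scipy.spatial.transform import Rotation as Ro
def wrist(name):
    from workcell import manip
    o=manip.get_obs();p,d=viewer.camera("wrist");cv2.imwrite(f"pics/{name}.png",p[:,:,::-1])
    c=viewer.calibration("wrist");v,u=np.mgrid[:480,:640]
    P=np.stack([(u-c['cx'])/c['fx']*d,(v-c['cy'])/c['fy']*d,d],-1);T=np.array(c['T_tool_cam'])
    R=Ro.from_quat(o['ee_rot']).as_matrix()
    return o,p,d,(P@T[:3,:3].T+T[:3,3])@R.T+o['position'],R
E
python3 - <<'E'
from h import *
o,p,d,W,R=wrist("w1")
print(o['position'].round(4) if hasattr(o['position'],'round') else o['position'],R.round(3).tolist(),np.round(o['joint_pos'],2))
m=(d>0)&(np.hypot(W[...,0]-.3995,W[...,1]+.201)<.04)&(abs(W[...,2]-.07)<.005)
q=W[m];print(m.sum(),q.mean(0),(q.min(0)+q.max(0))/2,np.ptp(q,axis=0)); h=cv2.convexHull(q[:,:2].astype(np.float32))[:,0];c,r=circ(h);print(c,r)
e=c-np.array(o['position'])[:2];print("tool dx,dy",R[:2,:2].T@e)
E
```

```text
[ 0.4011 -0.2016  0.1516] [[0.942, 0.335, 0.001], [0.335, -0.942, -0.0], [0.001, 0.001, -1.0]] [ 0.8   0.01 -0.43  1.96  0.    1.17 -0.87]
2991 [ 0.39902657 -0.2019767   0.06984948] [ 0.39822771 -0.2022485   0.06876886] [0.0431071  0.04307229 0.00753506]
[ 0.39827557 -0.20226032] 0.02160174440462665
tool dx,dy [-0.00286601 -0.00034338]
```

>>> move_arm(deltas=[[-0.002,0,0.03,0,0,0,1],[0,0,0.03,0,0,0,1],[0,0,0.025,0,0,0,1],[0,0,0.02,0,0,0,1],[0,0,0.02,0,0,0,1],[0,0,0,0,0,0,1]])

```text
clock: 2.65
position: [0.3986, -0.2021, 0.0256]
ee_rot: [0.985, 0.17, -0.0, -0.0]
ft_force: [0.4, 0.4, 0.3]
grip_width: 1.004
```

>>> move_arm(deltas=[[0,0,0,0,0,0,-1],[0,0,0,0,0,0,-1],[0,0,0,0,0,0,-1],[0,0,0,0,0,0,-1],[0,0,0,0,0,0,-1],[0,0,0,0,0,0,-1],[0,0,0,0,0,0,-1],[0,0,0,0,0,0,-1]], force=40)

```text
clock: 3.65
position: [0.3995, -0.2023, 0.0267]
ee_rot: [0.985, 0.17, 0.001, 0.001]
ft_force: [-0.8, 1.2, 7.2]
grip_width: 0.497
```

Run:
```python
from h import *
o,p,d,W,R=wrist("w2");print(o['position'],o['grip_width'])
p,d=viewer.camera("side");cv2.imwrite("pics/s2.png",cv2.resize(p[180:320,320:500,::-1],None,fx=4,fy=4))
```

```text
[ 0.39953159 -0.20233801  0.02671552] 0.497339040480521
```

View pics/s2.png

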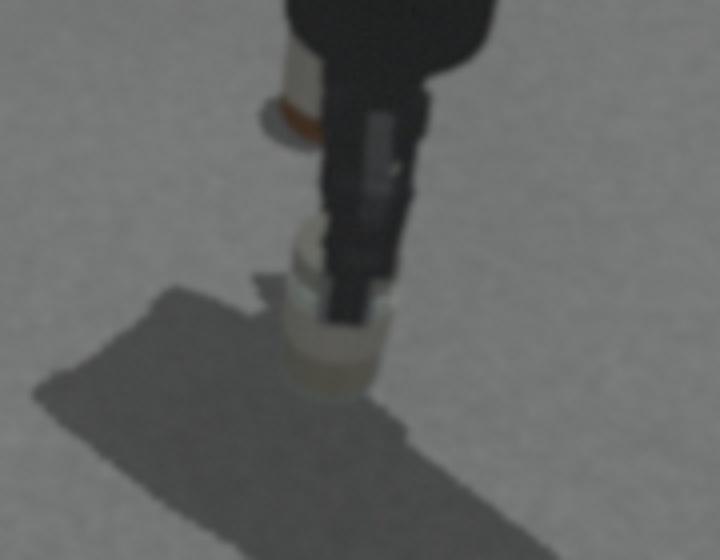

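The side view shows the fingers (about (350,310) in the crop) closed on the jar below its lid.

>>> move_arm(deltas=[[0,0,-0.015,0,0,0,-1],[0,0,-0.025,0,0,0,-1],[0,0,-0.03,0,0,0,-1],[0,0,-0.03,0,0,0,-1],[0,0,-0.01,0,0,0,-1]])

```text
clock: 4.38
position: [0.3998, -0.2024, 0.138]
ee_rot: [0.985, 0.17, 0.001, 0.001]
ft_force: [-0.2, 0.2, -0.7]
grip_width: 0.502
```

>>> move_arm(deltas=[[0.019,-0.016,0,0,0,0,-1],[0.019,-0.016,0,0,0,0,-1],[0.019,-0.016,0,0,0,0,-1],[0.019,-0.016,0,0,0,0,-1],[0.019,-0.017,0,0,0,0,-1],[0.019,-0.017,0,0,0,0,-1],[0.019,-0.017,0,0,0,0,-1],[0.019,-0.017,0,0,0,0,-1],[0.018,-0.016,0,0,0,0,-1],[0.018,-0.016,0,0,0,0,-1]])

```text
clock: 5.62
position: [0.5209, 0.0161, 0.1351]
ee_rot: [0.985, 0.17, -0.0, -0.0]
ft_force: [0.5, 0.2, -0.1]
grip_width: 0.501
```

>>> move_arm(deltas=[[0,0,0,0,0,0,-1],[0,0,0,0,0,0,-1]])

```text
clock: 5.88
position: [0.5204, 0.0148, 0.1352]
ee_rot: [0.985, 0.17, -0.001, 0.0]
ft_force: [-0.5, -0.0, -1.3]
grip_width: 0.499
```

Run:
```python
from h import *
o,p,d,W,R=wrist("w3");print(o['position'],o['grip_width'],o['ft_force'],R.round(3).tolist())
pos=np.array(o['position']);np.savez("pics/w3.npz",p=p,d=d,W=W)
m=(d>0)&(np.hypot(W[...,0]-pos[0],W[...,1]-pos[1])<.05)&(p.min(2)>90)
q=W[m];print("lid z pct",np.percentile(q[:,2],[5,50,95]));
zt=np.percentile(q[:,2],90);t=q[abs(q[:,2]-zt)<.006];print((t.min(0)+t.max(0))/2,np.ptp(t,axis=0))
p,d=viewer.camera("side");cv2.imwrite("pics/s3.png",cv2.resize(p[200:440,100:400,::-1],None,fx=2.5,fy=2.5));np.savez("pics/s3.npz",p=p,d=d)
p,d=viewer.camera("scene");cv2.imwrite("pics/c3.png",cv2.resize(p[150:360,300:500,::-1],None,fx=2.8,fy=2.8));np.savez("pics/c3.npz",p=p,d=d)
```

```text
[0.52042855 0.01478778 0.13515665] 0.4989054376419579 [-0.53057906 -0.01791886 -1.25495157] [[0.942, 0.335, -0.001], [0.335, -0.942, -0.0], [-0.001, -0.0, -1.0]]
lid z pct [0.02987792 0.17795283 0.17922407]
[0.51951414 0.00990486 0.17963162] [0.04397237 0.05192952 0.01006354]
```

View pics/w3.png

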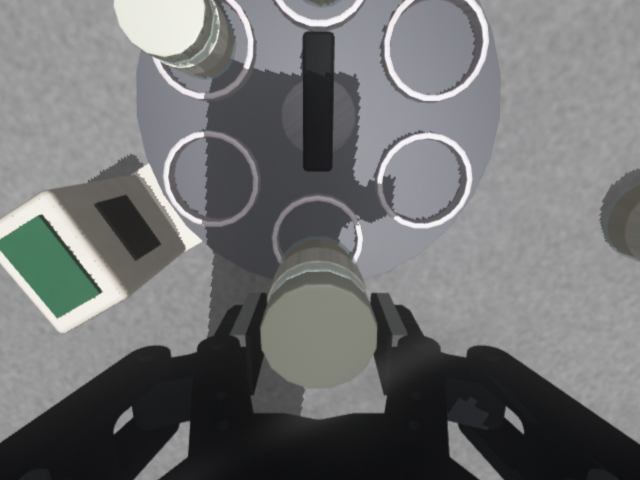

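View pics/s3.png

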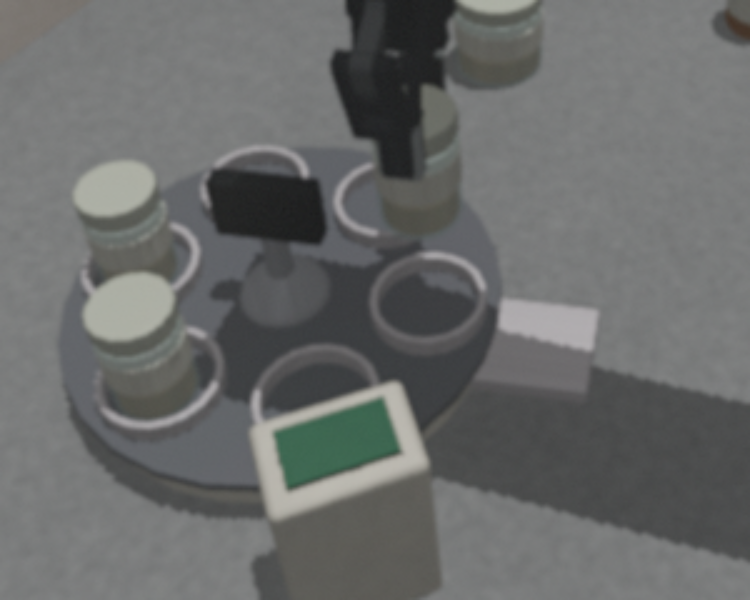

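View pics/c3.png

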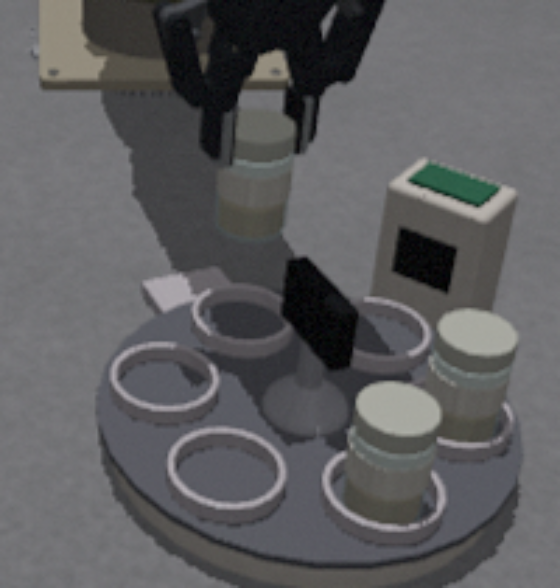

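The wrist view shows the jar held upright (lid at (320,335)) just short of the target ring at (318,238); the bar runs straight up at (318,100), aligned with the tool. The other two views show it hanging clear, and the wheel unmoved.

Run:
```python
from h import *
z=np.load("pics/w3.npz");p,d,W=z['p'],z['d'],z['W'];c0=np.array([.5204,.0148])
m=(d>0)&(abs(W[...,2]-.178)<.0045)&(p.min(2)>70)&(np.hypot(W[...,0]-c0[0],W[...,1]-c0[1])<.03)
q=W[m];h=cv2.convexHull(q[:,:2].astype(np.float32))[:,0];print("lid",*circ(h),m.sum(),q[:,2].min())
ax=np.array([.601,.0435]);r=np.hypot(W[...,0]-ax[0],W[...,1]-ax[1])
m=(d>0)&(r<.13)&(abs(W[...,2]-.042)<.003)
nn,lab,st,ce=cv2.connectedComponentsWithStats(m.astype(np.uint8))
for i in range(1,nn):
    if st[i,4]<80: continue
    c,R=circ(W[lab==i]);print(st[i],c.round(4),R.round(4),"ang",np.degrees(np.arctan2(*(c-ax)[::-1])).round(1))
b=(d>0)&(abs(W[...,2]-.12)<.004)&(r<.05);q=W[b];print("bar",q.mean(0),(q.min(0)+q.max(0))/2)
e=q[:,:2]-q[:,:2].mean(0);V=np.linalg.svd(e,full_matrices=False)[2];print(np.degrees(np.arctan2(V[0,1],V[0,0])))
```

```text
lid [0.52113689 0.01240624] 0.023565788258649915 10275 0.1735039653946665
[ 152    0  102  100 1294] [0.6154 0.1261] 0.0306 ang 80.1
[275   0  90  29 743] [0.6778 0.0703] 0.0293 ang 19.3
[ 383    0  106  102 1862] [ 0.6633 -0.0121] 0.0306 ang -41.8
[189  31  45  48 174] [0.6172 0.1292] 0.0217 ang 79.3
[333  87  18  57 504] [0.6018 0.0368] 0.0121 ang -83.2
[287  88  16  57 461] [0.5974 0.0492] 0.0124 ang 121.8
[ 163  131   97   96 1748] [0.5357 0.0985] 0.0307 ang 139.9
[ 377  133   96   96 1750] [ 0.5835 -0.0397] 0.0307 ang -101.9
[ 272  195   91   69 1011] [0.5197 0.0156] 0.0307 ang -161.1
bar [0.60084502 0.04371738 0.11963803] [0.59973854 0.04330962 0.11957929]
-160.99190073484166
```

>>> move_arm(deltas=[[0,-0.001,0.02,0,0,0,-1],[0,0,0.02,0,0,0,-1],[0,0,0.015,0,0,0,-1],[0,0,0.01,0,0,0,-1],[0,0,0.005,0,0,0,-1],[0,0,0.003,0,0,0,-1],[0,0,0,0,0,0,-1]])

```text
clock: 6.9
position: [0.5208, 0.0164, 0.0628]
ee_rot: [0.985, 0.17, 0.0, 0.0]
ft_force: [0.8, 0.3, -0.3]
grip_width: 0.501
```

>>> move_arm(deltas=[[0,0,0.002,0,0,0,-1],[0,0,0.001,0,0,0,-1],[0,0,0,0,0,0,-1],[0,0,0,0,0,0,-1]])

```text
clock: 7.4
position: [0.5207, 0.0164, 0.0597]
ee_rot: [0.985, 0.17, 0.0, 0.0]
ft_force: [0.6, 0.6, -1.0]
grip_width: 0.497
```

>>> move_arm(deltas=[[0,0,0.001,0,0,0,-1],[0,0,0.001,0,0,0,-1],[0,0,0,0,0,0,-1],[0,0,0,0,0,0,-1]])

```text
clock: 7.9
position: [0.5206, 0.0164, 0.0576]
ee_rot: [0.985, 0.17, 0.0, 0.0]
ft_force: [0.3, -0.4, -1.7]
grip_width: 0.5
```

>>> move_arm(deltas=[[0,0,0.001,0,0,0,-1],[0,0,0,0,0,0,-1],[0,0,0,0,0,0,-1]])

```text
clock: 8.28
position: [0.5208, 0.0164, 0.0568]
ee_rot: [0.985, 0.17, 0.0, 0.0]
ft_force: [0.0, -0.5, 3.2]
grip_width: 0.502
```

Contact is felt on the pocket floor, so I'm releasing.

>>> move_arm(deltas=[[0,0,0,0,0,0,0.2],[0,0,0,0,0,0,0.3],[0,0,0,0,0,0,0.6],[0,0,0,0,0,0,0.6],[0,0,0,0,0,0,0.6],[0,0,0,0,0,0,0.6]])

```text
clock: 9.02
position: [0.5206, 0.0164, 0.0566]
ee_rot: [0.985, 0.17, 0.0, 0.0]
ft_force: [-0.5, 0.8, -0.3]
grip_width: 0.797
```

>>> move_arm(deltas=[[0,0,-0.02,0,0,0,0.6],[0,0,-0.03,0,0,0,0.6],[0,0,-0.04,0,0,0,0.6],[0,0,-0.03,0,0,0,0.6],[0,0,0,0,0,0,0.6],[0,0,0,0,0,0,0.6]])

```text
clock: 9.78
position: [0.5203, 0.0163, 0.1759]
ee_rot: [0.985, 0.17, -0.0, 0.0]
ft_force: [0.9, -0.1, -0.1]
grip_width: 0.804
```

Run:
```python
from h import *
o,p,d,W,R=wrist("w4");print(o['position'],o['grip_width'],o['ft_force'])
ax=np.array([.6,.0435]);r=np.hypot(W[...,0]-ax[0],W[...,1]-ax[1])
m=(d>0)&(np.hypot(W[...,0]-.52,W[...,1]-.016)<.035)&(abs(W[...,2]-.1)<.005)
q=W[m];h=cv2.convexHull(q[:,:2].astype(np.float32))[:,0];print("lid",*circ(h),m.sum(),np.percentile(q[:,2],[5,50,95]))
b=(d>0)&(abs(W[...,2]-.12)<.004)&(r<.05);q=W[b];print("bar",q.mean(0),(q.min(0)+q.max(0))/2)
e=q[:,:2]-q[:,:2].mean(0);V=np.linalg.svd(e,full_matrices=False)[2];print(np.degrees(np.arctan2(V[0,1],V[0,0])))
p,d=viewer.camera("side");cv2.imwrite("pics/s4.png",cv2.resize(p[200:440,100:400,::-1],None,fx=2.5,fy=2.5))
```

```text
[0.52028458 0.01631188 0.17594227] 0.8042818435066612 [ 0.86407444 -0.08363496 -0.11355532]
lid [0.51957865 0.01652014] 0.02163844441978631 3114 [0.09853805 0.09985714 0.1009935 ]
bar [0.60074561 0.04361768 0.11968805] [0.59969313 0.04327587 0.11936548]
-160.73324706815748
```

View pics/s4.png

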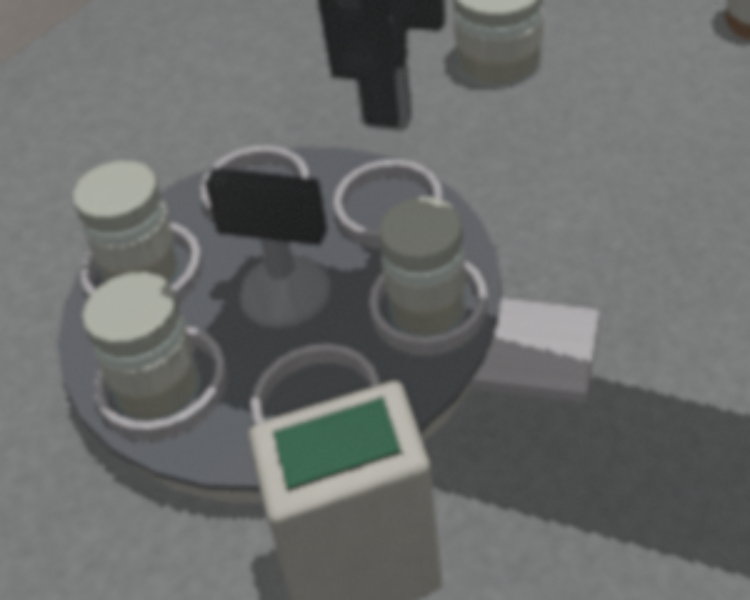

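View pics/w4.png

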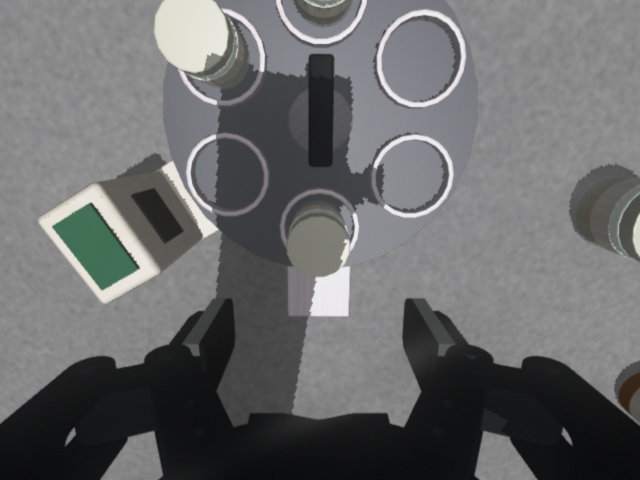

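The jar stands upright in the lip pocket, with its lid at (0.5196, 0.0165) and z 0.100. The bar has not moved. Next is the handle.

>>> move_arm(deltas=[[0.028,0,0,0,0,0,0],[0.028,0.001,0,0,0,0,0],[0.028,0,0,0,0,0,0],[0,0,0,0,0,0,0],[0,0,0,0,0,0,0]])

```text
clock: 10.5
position: [0.5993, 0.0436, 0.1758]
ee_rot: [0.985, 0.17, -0.001, -0.0]
ft_force: [-0.4, -0.2, -0.9]
grip_width: 0.5
```

>>> move_arm(deltas=[[0,0,0.02,0,0,0,0],[0,0,0.02,0,0,0,0],[0,0,0.02,0,0,0,0],[0,0,0.02,0,0,0,0],[0,0,0.01,0,0,0,0],[0,0,0,0,0,0,0]])

```text
clock: 11.25
position: [0.5997, 0.0437, 0.0858]
ee_rot: [0.985, 0.17, -0.001, -0.0]
ft_force: [0.8, -0.5, 0.1]
grip_width: 0.5
```

>>> move_arm(deltas=[[0,0,0,0,0,0,-1],[0,0,0,0,0,0,-1],[0,0,0,0,0,0,-1],[0,0,0,0,0,0,-1],[0,0,0,0,0,0,-1],[0,0,0,0,0,0,-1],[0,0,0,0,0,0,-1]], force=60)

```text
clock: 12.12
position: [0.6007, 0.0436, 0.0876]
ee_rot: [0.985, 0.17, 0.001, 0.0]
ft_force: [-1.5, -0.0, 6.0]
grip_width: 0.14
```

>>> move_arm(deltas=[[0,0,0,0,0,1,-1],[0,0,0,0,0,2,-1],[0,0,0,0,0,3,-1],[0,0,0,0,0,3,-1],[0,0,0,0,0,3,-1],[0,0,0,0,0,3,-1],[0,0,0,0,0,2,-1],[0,0,0,0,0,1,-1],[0,0,0,0,0,0,-1]])

```text
clock: 13.25
position: [0.6007, 0.0437, 0.0876]
ee_rot: [1.0, 0.014, 0.001, 0.0]
ft_force: [-1.7, -0.5, 5.8]
grip_width: 0.143
```

Run:
```python
from h import *
from workcell import manip
o=manip.get_obs();print(Ro.from_quat(o['ee_rot']).as_matrix().round(3)[:2,0],o['torque'],np.round(o['joint_pos'],2))
p,d=viewer.camera("side");cv2.imwrite("pics/s5.png",cv2.resize(p[200:440,100:400,::-1],None,fx=2.5,fy=2.5))
```

```text
[1.    0.028] [-0.12921238  0.28890769  0.16655614] [ 0.3   0.44 -0.57  1.64  0.26  1.13 -1.87]
```

View pics/s5.png

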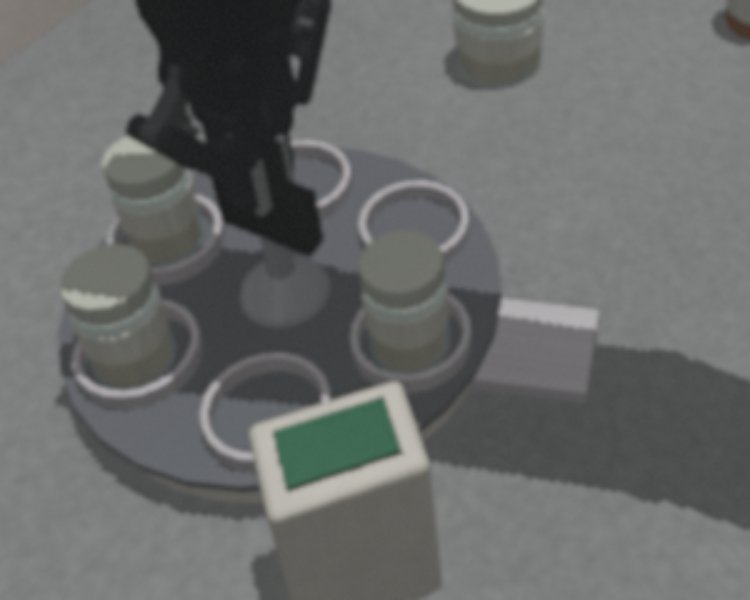

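The wheel follows and the jar stays put. Joint 7 is heading for its limit, so I'm going on in checked stages.

>>> move_arm(deltas=[[0,0,0,0,0,1,-1],[0,0,0,0,0,2,-1],[0,0,0,0,0,3,-1],[0,0,0,0,0,3,-1],[0,0,0,0,0,3,-1],[0,0,0,0,0,3,-1],[0,0,0,0,0,3,-1],[0,0,0,0,0,2,-1],[0,0,0,0,0,2,-1],[0,0,0,0,0,0,-1]])

```text
clock: 14.55
position: [0.6007, 0.0438, 0.0876]
ee_rot: [0.984, -0.178, 0.001, -0.0]
ft_force: [-0.7, 0.1, 5.3]
grip_width: 0.144
```

Run:
```python
from h import *
from workcell import manip
o=manip.get_obs();x=Ro.from_quat(o['ee_rot']).as_matrix()[:2,0];print(np.degrees(np.arctan2(x[1],x[0])),o['torque'],np.round(o['joint_pos'],3))
```

```text
-20.461337861177235 [-0.02046955  0.29016844 -0.20980908] [ 0.254  0.425 -0.503  1.648  0.223  1.125 -2.236]
```

>>> move_arm(deltas=[[0,0,0,0,0,1,-1],[0,0,0,0,0,2,-1],[0,0,0,0,0,3,-1],[0,0,0,0,0,3,-1],[0,0,0,0,0,3,-1],[0,0,0,0,0,3,-1],[0,0,0,0,0,2,-1],[0,0,0,0,0,0,-1],[0,0,0,0,0,0,-1]])

```text
clock: 15.68
position: [0.6007, 0.0439, 0.0876]
ee_rot: [0.947, -0.321, 0.001, -0.0]
ft_force: [-0.9, -0.5, 5.7]
grip_width: 0.141
```

Run:
```python
from h import *
from workcell import manip
o=manip.get_obs();x=Ro.from_quat(o['ee_rot']).as_matrix()[:2,0];print(np.degrees(np.arctan2(x[1],x[0])),o['torque'],np.round(o['joint_pos'],3))
p,d=viewer.camera("side");cv2.imwrite("pics/s6.png",cv2.resize(p[200:440,100:400,::-1],None,fx=2.5,fy=2.5))
```

```text
-37.41865404444186 [-0.04969158  0.2726592  -0.09323324] [ 0.212  0.416 -0.45   1.65   0.197  1.119 -2.514]
```

View pics/s6.png

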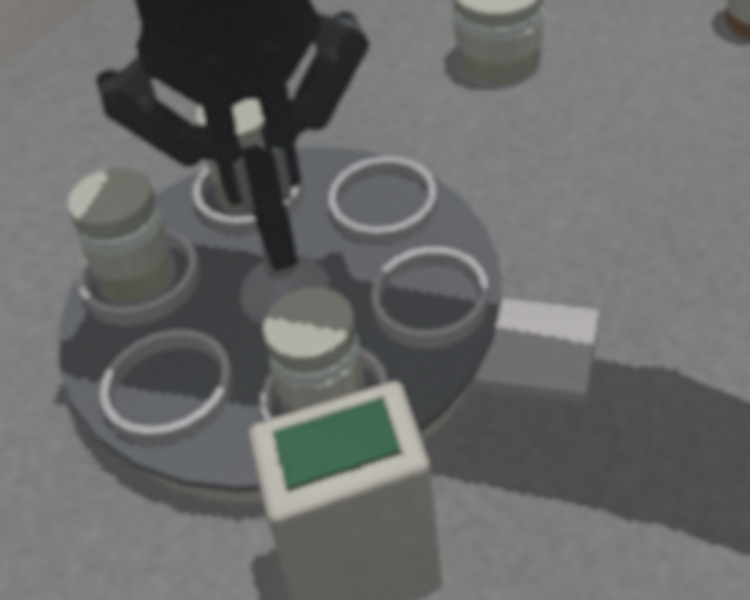

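The loaded jar (310,330 in the crop) now stands behind the reader, and the turn so far is 57°. I'll let go and rise; the detent should take it the rest of the way.

>>> move_arm(deltas=[[0,0,0,0,0,0,-0.5],[0,0,0,0,0,0,-0.2],[0,0,0,0,0,0,0],[0,0,0,0,0,0,0],[0,0,0,0,0,0,0]])

```text
clock: 16.35
position: [0.6001, 0.0436, 0.0866]
ee_rot: [0.947, -0.321, -0.0, 0.0]
ft_force: [-0.2, -0.3, 0.2]
grip_width: 0.497
```

>>> move_arm(deltas=[[0,0,-0.02,0,0,0,0],[0,0,-0.03,0,0,0,0],[0,0,-0.04,0,0,0,0],[0,0,-0.03,0,0,0,0],[0,0,0,0,0,0,0],[0,0,0,0,0,0,0]])

```text
clock: 17.1
position: [0.5999, 0.0436, 0.2069]
ee_rot: [0.947, -0.321, 0.0, 0.0]
ft_force: [-0.5, -0.6, -0.6]
grip_width: 0.5
```

>>> move_arm(deltas=[[-0.03,0,-0.01,0,0,-3,0],[-0.04,0,-0.01,0,0,-4,0],[-0.04,0,0,0,0,-4,0],[-0.03,0,0,0,0,-4,0],[0,0,0,0,0,0,0],[0,0,0,0,0,0,0]])

```text
clock: 17.85
position: [0.4822, 0.1174, 0.2262]
ee_rot: [0.981, -0.195, -0.0, 0.0]
ft_force: [1.1, -0.8, -0.4]
grip_width: 0.497
```

Run:
```python
from h import *
o,p,d,W,R=wrist("w7");print(o['position'],o['ft_force'],o['clock'])
ax=np.array([.6,.0435])
for n in ["scene","side"]:
    p,d=viewer.camera(n);W=cloud(n,d);r=np.hypot(W[...,0]-ax[0],W[...,1]-ax[1])
    cv2.imwrite(f"pics/{n}7.png",p[:,:,::-1])
    b=(d>0)&(r<.045)&(W[...,2]>.085)&(W[...,2]<.125)&(p.max(2)<45);q=W[b]
    e=q[:,:2]-q[:,:2].mean(0);V=np.linalg.svd(e,full_matrices=False)[2];print(n,"bar",np.degrees(np.arctan2(V[0,1],V[0,0])),b.sum())
    m=(d>0)&(abs(W[...,2]-.1)<.005)&(p.min(2)>60)&(r>.05)&(r<.13)
    nn,lab,st,ce=cv2.connectedComponentsWithStats(m.astype(np.uint8))
    for i in range(1,nn):
        if st[i,4]>60:
            q=W[lab==i];c=(q.min(0)+q.max(0))/2;print(st[i],"lid",c,np.percentile(q[:,2],[5,95]),np.degrees(np.arctan2(*(c[:2]-ax)[::-1])))
    m=(d>0)&(r<.13)&(abs(W[...,2]-.042)<.004)
    nn,lab,st,ce=cv2.connectedComponentsWithStats(m.astype(np.uint8))
    for i in range(1,nn):
        if st[i,4]<150: continue
        c,Rr=circ(W[lab==i]);print("ring",c.round(4),Rr.round(4),np.degrees(np.arctan2(*(c-ax)[::-1])).round(1))
```

```text
[0.48218148 0.11738789 0.22623483] [ 1.1196704  -0.7729525  -0.39599587] 17.85
scene bar -43.06172370748938 572
[425 233  27  17 345] lid [0.5394101  0.0984581  0.09925629] [0.09597653 0.10232673] 137.79037904473626
[367 279  30  21 498] lid [ 0.66849702 -0.01432983  0.09902399] [0.09701009 0.10199809] -40.17332649056501
[428 286  31  22 537] lid [0.6855119  0.07265292 0.09933396] [0.09683025 0.10211738] 18.825393935726172
ring [0.523  0.0143] 0.0308 -159.3
ring [0.5413 0.0996] 0.0255 136.3
ring [ 0.5881 -0.04  ] 0.0308 -98.1
ring [0.6175 0.1271] 0.0308 78.2
ring [0.6034 0.044 ] 0.0175 8.2
ring [ 0.6671 -0.0106] 0.0289 -38.9
ring [0.6817 0.073 ] 0.0291 19.9
side bar 150.79816927988568 240
[128 265  34  26 646] lid [0.6821597  0.07310591 0.09926663] [0.09716458 0.10218099] 19.816421452709793
[203 316  37  31 877] lid [0.53541597 0.09827256 0.09907467] [0.09706271 0.10221085] 139.6993166202416
ring [ 0.5846 -0.0398] 0.0308 -100.5
ring [0.6787 0.0729] 0.0309 20.5
ring [0.5196 0.0147] 0.0308 -160.3
ring [0.6137 0.1274] 0.0308 80.7
```

View pics/scene7.png

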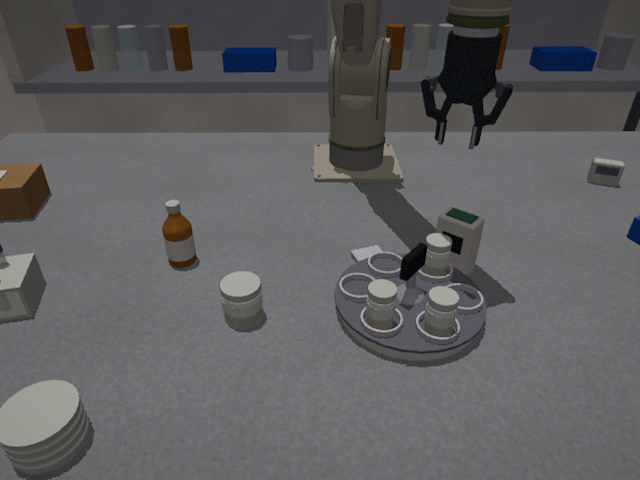

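View pics/w7.png

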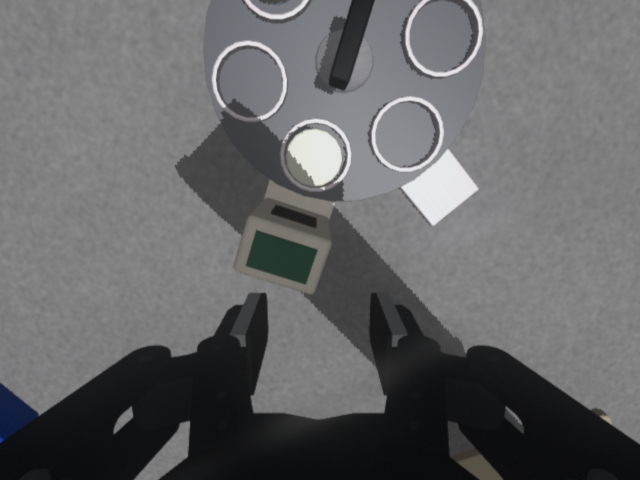

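The wheel rests at about 59–60°. The jar is upright in its pocket facing the reader, at (315,155) in the wrist view. The other jars stand, and the robot is clear of everything.

```bash
python3 -c "
from workcell import manip
print(manip.hand_in())"
```

```text
the job is handed in; nothing more can be done
None
```

I put the small jar in the pocket at the loading lip, let go, and turned the wheel one click clockwise by its handle. The job was handed in about 18 s into the 42 s allowed.

- **Jar:** After release, the lid centre was within about 1 mm of the pocket centre, and its top was at 100 mm, so the jar is on the pocket floor. After the turn it was still upright in its pocket facing the reader, with the lid at the same height.
- **Wheel:** I turned the handle 57° because joint 7 was near its limit, then let the detent pull the wheel home. The pocket rings then read 59–60° of turn.
- **Other objects:** The two jars already in the wheel stood in their pockets. The big jar and bottle looked unmoved in the last picture, but I did not measure them again.
- **Robot:** It was clear of everything at hand-in, with the wrist force near zero.
- **Disagreement:** The bar angle from the side camera came out at 151° (equal to -29°), against -43° from the scene camera and about -40° expected. The side camera saw only part of the bar. Its readings of the rings and the jar lid agreed with a full click, so I relied on those.

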